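# Sort a stray sleeper strip and a rail into their parts bins

### The arm

A 6-joint arm with a two-finger parallel gripper is mounted at the origin on the work surface. World frame = base frame: x ahead of the robot, y to its left, z up, the work surface at z = 0. Lengths are in m, angles in rad, forces in N, time in s.
With the tool pointing down it reaches from about 0.3 to 0.85 m from the base axis. Payload 4.2 kg.
Tool frame: the origin (TCP) lies at the very end of the fingers, on their centre line; the grasp point (between the pads) lies 19 mm behind it (env.pinch_z is the distance from the TCP to the grasp point, in m); z points along the fingers, y is the line along which they close (so a half turn about z gives the same grasp; the last joint's range is limited). The gripper opens to 91 mm and grips with 3 to 60 N. Pads are 32 mm wide; open, the fingers measure 118 mm over their backs; the gripper's body (76 mm by 178 mm) begins 60 mm behind the grasp point.
Start: joints at [1.23, 0.32, 1.565, -0, 1.257, -0.02], TCP at [0.181, 0.546, 0.214] pointing down, gripper open.
Joint ranges: [-3.11, 3.11], [-0.84, 2.01], [0.21, 2.61], [-1.34, 4.49], [0.05, 2.63], [-2.56, 2.56]. Speed limits (rad/s): [2.57, 2.57, 3.14, 3.14, 3.14, 3.14].

### API

Orientations are given as a rotation vector (axis times angle).
In Python, from rig import env gives the robot as it stands. The module is installed in compiled form; this text tells all that it offers.
- The arm moves only by the tool send_rows, never from a script. Its argument "moves" is a list of rows, each a list of 3 entries, a list of its own where there are three numbers: the shift along the tool's x, y, z in units of 50 mm (1.0 is 50 mm), then the turn, a rotation vector about the tool's x, y, z in degrees, then the finger opening in mm, from 0 to 91.2. A call has 1 to 5 rows; each row shifts and turns the commanded pose from where the row before left it, along the tool's axes as they then stand; what a row does not reach is not made up. A row lasts 1/8 s, in which the tool goes at most 62.5 mm and 10.7 degrees, less where a joint would pass 70% of its speed; a pose out of reach is approached as far as the arm can. A call is refused whole if a number of a shift passes 1 or a number of a turn 10.7, either way. A call with a gripper value outside its range is refused whole. The fingers move at their own pace and stop on an object; "squeeze" is the grip in N (left out, the last holds). Time passes only in rows, so rows that do not move let the fingers close. It gives the time, the measured TCP pose, the force, the opening and the grip force at its end, in the units of the state.
- env.get_obs(): the state, without advancing time (a new reading comes with each control period).
- env.camera(name): name is "scene" or "top" or "wrist"; returns (picture, depth): 420x560x3 uint8, red, green, blue; 420x560 float32, m along the optical axis (not along the pixel's ray), 0 where there is no reading.
- env.camera_info(name): a dict with "camera_matrix" (3x3 intrinsics, pixels), "rvec" (rotation vector, rad) and "tvec" (3), from world to camera coordinates, as OpenCV has them. Camera axes: x right, y down, z forward; pixel columns grow to the right and rows downward; lengths in m; the calibration is good to about 2 mm. The wrist camera is an equidistant fisheye: a pixel r from the principal point sees the ray r / f radians off the axis. A picture is of the moment at which its call begins: read the wrist's pose just before it. camera_info takes no time and is no camera call; for the wrist camera it gives the pose at the moment of the call.
- env.close_job(): hands the job in; it is judged then, once.
The state is a dict: "time": time; "joints": joint angles; "dq": joint speeds; "joint_torque": joint torques, N m; "tcp_pos": TCP position; "tool_rot": TCP orientation; "contact_force": force on the tool from outside, world axes, zero at the start; "torque": the same for the moment, N m; "finger_gap": opening from 0.0 (shut) to 1.0 (fully open); "grip_force": force on a finger pad.
Only numpy, scipy, OpenCV 4.12 (cv2) and the standard library are available. Lean on these libraries where they do the work, as an engineer would, in place of code of your own. Each camera call takes 0.05 s, during which the arm holds its last target. There are 200 camera calls.

### The job

Two stray parts are lying on the track-assembly bench. Put the loose black sleeper strip (the one with no rails on it) into the blue bin, with the other sleeper strips, and the loose silver rail into the cream bin, with the other rails; each should end up lying flat inside its bin.

Things in the scene. Friction and masses are not known exactly. Their poses are not given: they have to be found in the camera images.
- sleeper_strip: Loose black plastic ladder of five sleepers, 100 mm long (its x), 46 mm wide (its y), 8 mm high, about 30 g; cross bars 12 mm wide at 22 mm pitch, one at the centre. No rails on it, unlike the finished track around it. Lies flat on the table. Origin: centre of its underside; z up. Can be gripped across its width at the middle.
- rail_piece: Loose single silver rail, 90 mm long (its x), 8 mm wide (its y), 10 mm high, about 50 g, standing on its foot on the table. Origin: centre of its underside; x along its length, z up. Can be gripped across its 8 mm width at the middle.
- sleeper_bin: Blue open parts bin holding black sleeper strips. Fixed, in a row of three like bins in any order. Outside 160 mm (x) by 158 mm (y), walls 4 mm. Origin: centre of its underside, on the table; z up. Front wall (-x) 45 mm high, back wall 75 mm, side walls 45 mm (front half) and 75 mm (rear half). Its stock forms a firm bed, top 16 mm above the origin.
- rail_bin: Cream (beige) open parts bin holding silver rails. Fixed, in a row of three like bins in any order. Outside 160 mm (x) by 158 mm (y), walls 4 mm. Origin: centre of its underside, on the table; z up. Front wall (-x) 45 mm high, back wall 75 mm, side walls 45 mm (front half) and 75 mm (rear half). Its stock forms a firm bed, top 16 mm above the origin.
Mind the look-alikes: they are no part of the job. What is shaped like the rail_piece but green or red is not meant.

How it is judged:
At the end, for the whole second after the job is handed in: Sleeper strip in the blue bin, rail in the cream bin: each part's origin between the bin's inner walls (within 76 mm of its centre in x, 75 mm in y), under 40 mm above the bin's underside, its length within 21 degrees of level, at rest (under 30 mm/s) (x of sleeper_strip in the frame of sleeper_bin between -0.076 and 0.076 m and y of sleeper_strip in the frame of sleeper_bin between -0.075 and 0.075 m and z of sleeper_strip in the frame of sleeper_bin between 0 and 0.04 m and angle between the x axis of sleeper_strip and the z axis of sleeper_bin, either way round above 1.2 rad and linear speed of each of sleeper_strip, rail_piece below 0.03 m/s and x of rail_piece in the frame of rail_bin between -0.076 and 0.076 m and y of rail_piece in the frame of rail_bin between -0.075 and 0.075 m and z of rail_piece in the frame of rail_bin between 0 and 0.04 m and angle between the x axis of rail_piece and the z axis of rail_bin, either way round above 1.2 rad); the robot touches nothing.
It also fails if it takes over 54 s, if anything falls off the work surface, if the arm or the gripper's body presses on something with over 40 N, if the wrist force passes 120 N, or if a joint passes its speed limit or range.

## Working session

There is one attempt and no reset: what is moved stays moved. The work goes in short steps, Python scripts to look and compute and a tool call to move; the robot and the scene stay as the last step left them, time stands still between calls to the robot, and variables do not carry over. Pictures are saved under pics/ and viewed, at most 10 in all, crops included, and the job is handed in when it is done.

Besides the shell and the picture viewer there is one more tool, called in YAML: its name, and indented under it one key for each argument. send_rows: Moves the arm, as the interface text tells. Its arguments: {"type":"object","properties":{"moves":{"type":"array","items":{"type":"array"}},"squeeze":{"type":"number"}},"required":["moves"]}

```bash
mkdir -p pics; python3 - <<'E'
from rig import env
import cv2,numpy as np
o=env.get_obs();print(o['time'],o['tcp_pos'],o['tool_rot'],env.pinch_z)
for n in('scene','top'):
    p,d=env.camera(n);np.savez(f'{n}.npz',p=p,d=d,**env.camera_info(n));cv2.imwrite(f'pics/{n}.png',p[:,:,::-1]);print(n,env.camera_info(n))
E
```

```text
0.0 [0.18114527 0.54519926 0.21311854] [-5.01680566e-01 -3.10095691e+00  2.72908473e-03] 0.0188
scene {'camera_matrix': array([[458.13591599,   0.        , 280.07721014],
       [  0.        , 458.13591599, 200.81618486],
       [  0.        ,   0.        ,   1.        ]]), 'rvec': array([ 1.98801201,  1.16194473, -0.54976941]), 'tvec': array([-0.32856916, -0.20746273,  1.50075787])}
top {'camera_matrix': array([[415.04858781,   0.        , 276.43538211],
       [  0.        , 415.04858781, 211.35371859],
       [  0.        ,   0.        ,   1.        ]]), 'rvec': array([ 2.13510985, -2.19282617,  0.15661985]), 'tvec': array([0.0769343 , 0.47556369, 0.85801028])}
```

View pics/top.png

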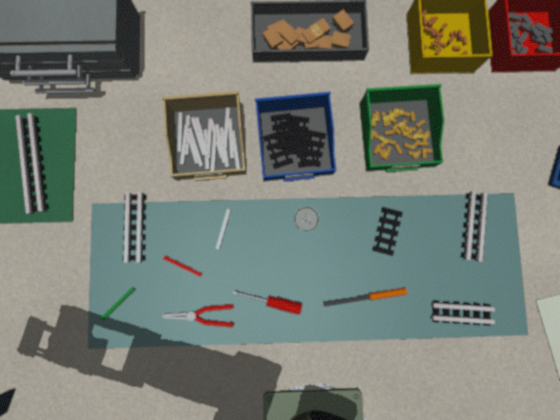

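View pics/scene.png

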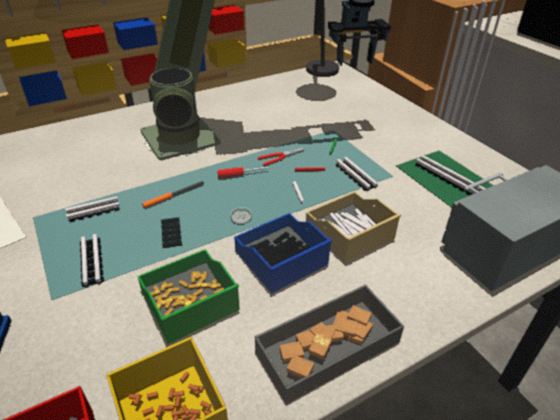

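The top view shows the loose silver rail at (222,229), the loose black strip at (388,231), the cream bin at (204,137) and the blue bin at (295,136). The scene view agrees. The red and green rails, the finished track pieces and the green bin are not part of the job.

```bash
cat > h.py <<'E'
import numpy as np,cv2
def load(n):
    z=np.load(n+'.npz');return z['p'],z['d'],z['camera_matrix'],cv2.Rodrigues(z['rvec'])[0],z['tvec']
def ray(px,h,K,R,t):
    px=np.atleast_2d(px).astype(float);r=np.c_[px,np.ones(len(px))]@np.linalg.inv(K).T@R
    c=-R.T@t;return c+r*((h-c[2])/r[:,2])[:,None]
def cloud(d,K,R,t):
    v,u=np.indices(d.shape);q=np.stack([u*d,v*d,d],-1)@np.linalg.inv(K).T
    return (q-t)@R
E
python3 - <<'E'
from h import *
p,d,K,R,t=load('top');print('cam',-R.T@t)
P=cloud(d,K,R,t);hsv=cv2.cvtColor(p,cv2.COLOR_RGB2HSV)
def part(box,m,h,n):
    u0,v0,u1,v1=box;k=np.zeros(m.shape,np.uint8);k[v0:v1,u0:u1]=m[v0:v1,u0:u1]
    k=cv2.morphologyEx(k,cv2.MORPH_CLOSE,np.ones((7,7)))
    c=max(cv2.findContours(k,0,2)[0],key=cv2.contourArea)[:,0]
    w=ray(c,h,K,R,t)[:,:2];r=cv2.minAreaRect((w*1000).astype(np.float32));b=cv2.boxPoints(r)
    e=[b[1]-b[0],b[2]-b[1]];L=max(e,key=np.linalg.norm)
    print(n,np.round(r[0],1),np.round(r[1],1),'long axis deg',np.degrees(np.arctan2(L[1],L[0]))%180,'z',np.median(P[c[:,1],c[:,0],2]))
part((205,200,240,260),((hsv[...,2]>150)&(hsv[...,1]<60)).astype(np.uint8),.010,'rail')
part((365,200,410,260),(hsv[...,2]<70).astype(np.uint8),.008,'strip')
for n,(u0,v0,u1,v1) in dict(cream=(155,85,252,186),blue=(248,85,342,184),green=(355,80,450,178)).items():
    q=P[v0:v1,u0:u1].reshape(-1,3);hi=q[(q[:,2]>.036)&(q[:,2]<.09)]
    r=cv2.minAreaRect((hi[:,:2]*1000).astype(np.float32));print(n,r,'maxz',hi[:,2].max())
    print(np.percentile(hi[:,:2],[1,99],axis=0).round(4).tolist())
for u,v in [(250,260),(60,60),(330,345),(210,250)]:print(P[v,u])
for s,(u0,v0,u1,v1) in dict(rail=(205,200,240,260),cream_in=(185,115,225,160),blue_in=(275,115,315,160)).items():
    print(s,np.percentile(P[v0:v1,u0:u1,2],[1,10,50,90,99]).round(4))
E
```

```text
cam [0.36547234 0.08147466 0.90997429]
rail [445.6 182.5] [11.  92.6] long axis deg 163.46921 z 0.0018540426768758824
strip [ 431.3 -176.9] [44.6 97.2] long axis deg 163.84702 z 0.007487561835865026
cream ((642.4198608398438, 213.11468505859375), (164.84844970703125, 158.7966766357422), 3.3854029178619385) maxz 0.08197201974942817
[[0.5585, 0.1325], [0.7255, 0.294]]
blue ((635.9053955078125, 18.763534545898438), (164.97377014160156, 159.0145263671875), 4.2766876220703125) maxz 0.08278397519260898
[[0.5516, -0.0625], [0.7196, 0.1015]]
green ((650.448486328125, -214.0025634765625), (164.5860137939453, 160.5012969970703), 2.301011562347412) maxz 0.0829811839474321
[[0.568, -0.2937], [0.7324, -0.1321]]
[ 0.37604018  0.12415395 -0.00106168]
[0.79083142 0.49861613 0.10192236]
[ 0.19188604 -0.04226418  0.00067301]
[ 0.40018411  0.21117758 -0.00316268]
rail [-0.0034 -0.0018  0.0004  0.0035  0.0122]
cream_in [0.0052 0.0072 0.0128 0.0159 0.0181]
blue_in [0.0056 0.0082 0.0132 0.0159 0.018 ]
```

Both parts and all the bins are measured. The tool's current heading is within 2° of both parts' headings, so I'll start with the rail.

send_rows:
  moves:
    - [[-0.5,-0.4,0],[0,0,-1.9],60]
    - [[-0.6,-0.46,0],[0,0,0],60]
    - [[-0.6,-0.46,0],[0,0,0],60]
    - [[-0.6,-0.46,0],[0,0,0],60]
    - [[-0.6,-0.46,0],[0,0,0],60]
  squeeze: 15

```text
time: 0.72
tcp_pos: [0.2882, 0.3953, 0.2136]
tool_rot: [-0.45, -3.109, 0.001]
contact_force: [0.1, -0.0, 0.1]
finger_gap: 0.66
grip_force: 0.0
```

send_rows:
  moves:
    - [[-0.6,-0.46,0.1],[0,0,0],60]
    - [[-0.6,-0.46,0.3],[0,0,0],60]
    - [[-0.6,-0.46,0.3],[0,0,0],60]
    - [[-0.6,-0.46,0.3],[0,0,0],60]
    - [[-0.6,-0.46,0.3],[0,0,0],60]

```text
time: 1.35
tcp_pos: [0.3993, 0.2426, 0.1482]
tool_rot: [-0.45, -3.109, 0.0]
contact_force: [0.1, -0.0, -0.1]
finger_gap: 0.655
grip_force: 0.0
```

send_rows:
  moves:
    - [[-0.6,-0.46,0.3],[0,0,0],60]
    - [[-0.5,-0.4,0.3],[0,0,0],60]
    - [[0,0,0],[0,0,0],60]
    - [[0,0,0],[0,0,0],60]

```text
time: 1.85
tcp_pos: [0.4392, 0.1873, 0.119]
tool_rot: [-0.451, -3.109, -0.001]
contact_force: [0.2, 0.7, 1.3]
finger_gap: 0.66
grip_force: 0.0
```

```bash
cat > go.py <<'E'
import numpy as np,cv2
from rig import env
def to(x,y,z,ang):
    o=env.get_obs();R=cv2.Rodrigues(np.array(o['tool_rot']))[0]
    a=np.degrees(np.arctan2(R[1,0],R[0,0]))
    print('t',o['time'],'pos',np.round(o['tcp_pos'],4),'xang',round(a,2),'tilt',R[:,2].round(4),'gap',o['finger_gap'],'grip',o['grip_force'],'F',np.round(o['contact_force'],1))
    print('units',(R.T@(np.array([x,y,z])-o['tcp_pos'])/.05).round(3),'turn z',round(-((ang-a+90)%180-90),2))
E
python3 - <<'E'
from go import *
to(.4456,.1825,.003,163.5)
print(env.camera_info('wrist'))
p,d=env.camera('wrist');cv2.imwrite('pics/w1.png',p[:,:,::-1])
E
```

```text
t 1.85 pos [0.4392 0.1873 0.119 ] xang 163.5 tilt [-4.e-04  4.e-04 -1.e+00] gap 0.660070640187816 grip 0.0 F [0.2 0.7 1.3]
units [-0.152 -0.056  2.321] turn z 0.0
{'camera_matrix': array([[325.1922621 ,   0.        , 277.51902333],
       [  0.        , 325.1922621 , 214.8582676 ],
       [  0.        ,   0.        ,   1.        ]]), 'rvec': array([-2.33955773, -1.74542283, -0.2347713 ]), 'tvec': array([-0.30631948, -0.35873136,  0.20109025])}
```

View pics/w1.png

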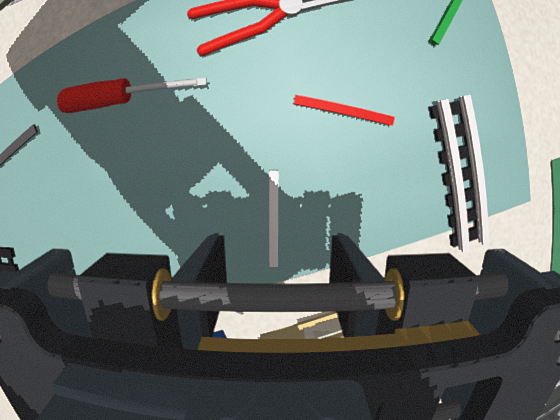

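The wrist view shows the rail upright at column 274, rows 170 to 267. It's centred between the fingers (tips at about 223 and 332), so I'll go down and grip.

send_rows:
  moves:
    - [[-0.15,-0.06,0.5],[0,0,0],40]
    - [[0,0,0.5],[0,0,0],40]
    - [[0,0,0.5],[0,0,0],40]
    - [[0,0,0.4],[0,0,0],40]
    - [[0,0,0.26],[0,0,0],40]

```text
time: 2.52
tcp_pos: [0.4454, 0.1828, 0.0106]
tool_rot: [-0.448, -3.109, -0.0]
contact_force: [0.2, -0.5, 0.5]
finger_gap: 0.441
grip_force: 0.0
```

send_rows:
  moves:
    - [[0,0,0.1],[0,0,0],40]
    - [[0,0,0.05],[0,0,0],40]
    - [[0,0,0],[0,0,0],40]
    - [[0,0,0],[0,0,0],20]
    - [[0,0,0],[0,0,0],0]

```text
time: 3.15
tcp_pos: [0.4461, 0.1819, 0.0038]
tool_rot: [0.45, 3.108, 0.001]
contact_force: [0.3, -0.4, 0.3]
finger_gap: 0.25
grip_force: 0.0
```

send_rows:
  moves:
    - [[0,0,0],[0,0,0],0]
    - [[0,0,0],[0,0,0],0]
    - [[0,0,0],[0,0,0],0]
    - [[0,0,0],[0,0,0],0]
  squeeze: 25

```text
time: 3.65
tcp_pos: [0.4459, 0.1819, 0.0036]
tool_rot: [0.45, 3.109, 0.0]
contact_force: [-0.1, 0.8, 1.7]
finger_gap: 0.087
grip_force: 25.0
```

```bash
python3 - <<'E'
from go import *
to(.643,.213,.14,163.5)
E
```

```text
t 3.65 pos [0.4459 0.1819 0.0036] xang 163.52 tilt [ 1.e-04  1.e-04 -1.e+00] gap 0.08725099451174147 grip 25.00040352344513 F [-0.1  0.8  1.7]
units [-3.604  1.716 -2.728] turn z 0.02
```

The fingers stopped at 8 mm, so the rail is gripped. Next I'll lift it and carry it to the cream bin.

send_rows:
  moves:
    - [[0,0,-0.4],[0,0,0],0]
    - [[0,0,-0.6],[0,0,0],0]
    - [[0,0,-0.6],[0,0,0],0]
    - [[0,0,-0.6],[0,0,0],0]
    - [[-0.2,0.1,-0.5],[0,0,0],0]

```text
time: 4.28
tcp_pos: [0.4562, 0.1837, 0.1394]
tool_rot: [-0.45, -3.109, 0.0]
contact_force: [0.4, 0.1, -1.5]
finger_gap: 0.082
grip_force: 25.0
```

send_rows:
  moves:
    - [[-0.5,0.24,0],[0,0,0],0]
    - [[-0.6,0.28,0],[0,0,0],0]
    - [[-0.6,0.28,0],[0,0,0],0]
    - [[-0.6,0.28,0],[0,0,0],0]
    - [[-0.6,0.28,0],[0,0,0],0]

```text
time: 4.9
tcp_pos: [0.6159, 0.208, 0.1379]
tool_rot: [-0.45, -3.108, 0.0]
contact_force: [0.2, 0.6, -0.9]
finger_gap: 0.083
grip_force: 25.0
```

send_rows:
  moves:
    - [[-0.35,0.18,0],[0,0,0],0]
    - [[-0.15,0.08,0],[0,0,0],0]
    - [[0,0,0],[0,0,0],0]
    - [[0,0,0],[0,0,0],0]

```text
time: 5.4
tcp_pos: [0.6419, 0.2132, 0.1384]
tool_rot: [-0.45, -3.108, 0.0]
contact_force: [0.4, -1.2, -0.9]
finger_gap: 0.086
grip_force: 25.0
```

```bash
python3 - <<'E'
from go import *
to(.643,.213,.023,163.5)
for n in('scene',):
    p,d=env.camera(n);cv2.imwrite(f'pics/{n}2.png',cv2.resize(p[100:300,200:440,::-1],None,fx=3,fy=3)[:600])
E
```

```text
t 5.4 pos [0.6419 0.2132 0.1384] xang 163.53 tilt [-1.e-03 -1.e-04 -1.e+00] gap 0.08585153477916282 grip 24.99994307756424 F [ 0.4 -1.2 -0.9]
units [-0.025  0.004  2.308] turn z 0.03
```

View pics/scene2.png

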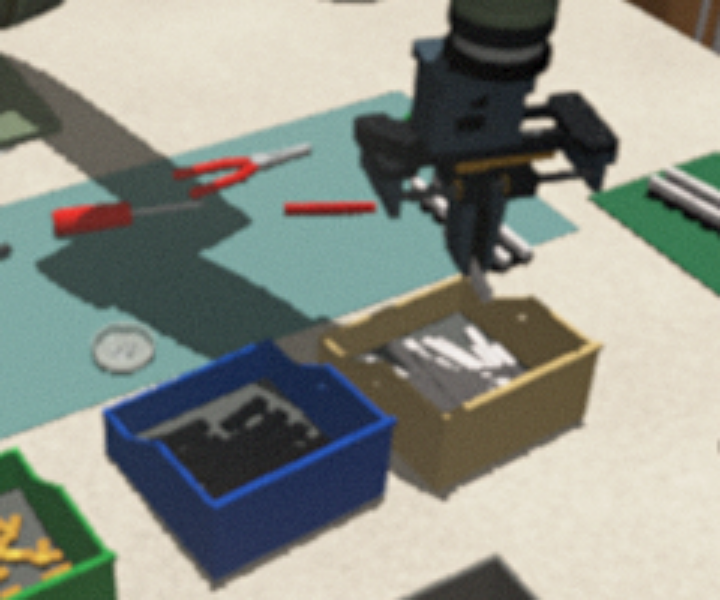

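The rail (at about (480,280) in the crop) is held level above the cream bin. I'll lower it in.

send_rows:
  moves:
    - [[0,0,0.5],[0,0,0],0]
    - [[0,0,0.5],[0,0,0],0]
    - [[0,0,0.5],[0,0,0],0]
    - [[0,0,0.4],[0,0,0],0]
    - [[0,0,0.25],[0,0,0],0]

```text
time: 6.08
tcp_pos: [0.6419, 0.2131, 0.0302]
tool_rot: [-0.45, -3.108, 0.001]
contact_force: [0.2, 0.1, -0.6]
finger_gap: 0.084
grip_force: 25.0
```

send_rows:
  moves:
    - [[0,0,0.1],[0,0,0],0]
    - [[0,0,0.06],[0,0,0],0]
    - [[0,0,0],[0,0,0],0]
    - [[0,0,0],[0,0,0],0]

```text
time: 6.58
tcp_pos: [0.6432, 0.2134, 0.0236]
tool_rot: [0.45, 3.108, 0.001]
contact_force: [-0.6, -0.6, -0.7]
finger_gap: 0.083
grip_force: 25.0
```

send_rows:
  moves:
    - [[0,0,0.05],[0,0,0],0]
    - [[0,0,0.02],[0,0,0],0]
    - [[0,0,0],[0,0,0],12]
    - [[0,0,0],[0,0,0],25]
    - [[0,0,0],[0,0,0],30]

```text
time: 7.2
tcp_pos: [0.6428, 0.2133, 0.0194]
tool_rot: [0.45, 3.109, 0.0]
contact_force: [-1.0, -0.1, -0.2]
finger_gap: 0.307
grip_force: 0.0
```

send_rows:
  moves:
    - [[0,0,-0.2],[0,0,0],30]
    - [[0,0,-0.4],[0,0,0],30]
    - [[0,0,-0.6],[0,0,0],30]
    - [[0,0,-0.6],[0,0,0],30]
    - [[0,0,-0.6],[0,0,0],30]

```text
time: 7.82
tcp_pos: [0.6429, 0.2133, 0.1413]
tool_rot: [0.45, 3.108, 0.001]
contact_force: [-0.1, -0.3, -0.3]
finger_gap: 0.333
grip_force: 0.0
```

```bash
python3 - <<'E'
from go import *
to(.4313,-.1769,.1,163.8)
E
```

```text
t 7.825 pos [0.6429 0.2133 0.1413] xang 163.52 tilt [ 1.e-03  4.e-04 -1.e+00] gap 0.3325571696411629 grip 0.0 F [-0.1 -0.3 -0.3]
units [ 1.845 -8.685  0.819] turn z -0.28
```

send_rows:
  moves:
    - [[0.12,-0.5,0],[0,0,0],75]
    - [[0.13,-0.62,0],[0,0,0],75]
    - [[0.13,-0.62,0],[0,0,0],75]
    - [[0.13,-0.62,0],[0,0,0],75]
    - [[0.13,-0.62,0],[0,0,0],75]

```text
time: 8.45
tcp_pos: [0.5695, 0.0787, 0.1403]
tool_rot: [0.45, 3.108, 0.001]
contact_force: [0.5, 0.0, 0.4]
finger_gap: 0.812
grip_force: 0.0
```

send_rows:
  moves:
    - [[0.13,-0.62,0],[0,0,0],75]
    - [[0.13,-0.62,0],[0,0,0],75]
    - [[0.13,-0.62,0],[0,0,0],75]
    - [[0.13,-0.62,0],[0,0,0],75]
    - [[0.13,-0.62,0],[0,0,0],75]

```text
time: 9.07
tcp_pos: [0.4944, -0.0608, 0.1403]
tool_rot: [0.45, 3.108, 0.0]
contact_force: [1.1, 0.4, -1.2]
finger_gap: 0.822
grip_force: 0.0
```

send_rows:
  moves:
    - [[0.15,-0.62,0],[0,0,0],75]
    - [[0.15,-0.62,0],[0,0,0],75]
    - [[0.15,-0.62,0.3],[0,0,0],75]
    - [[0.13,-0.62,0.4],[0,0,0],75]
    - [[0,0,0],[0,0,0],75]

```text
time: 9.7
tcp_pos: [0.4302, -0.1714, 0.104]
tool_rot: [-0.455, -3.106, -0.001]
contact_force: [1.0, 0.3, -0.8]
finger_gap: 0.823
grip_force: 0.0
```

```bash
python3 - <<'E'
from go import *
to(.4313,-.1769,.003,163.8)
p,d=env.camera('wrist');cv2.imwrite('pics/w2.png',p[:,:,::-1])
p,d=env.camera('top');cv2.imwrite('pics/t2.png',cv2.resize(p[80:270,150:420,::-1],None,fx=2.9,fy=2.9))
E
```

```text
t 9.7 pos [ 0.4302 -0.1714  0.104 ] xang 163.34 tilt [-1.9e-03  8.0e-04 -1.0e+00] gap 0.8228157945538539 grip 0.0 F [ 1.   0.3 -0.8]
units [-0.056 -0.1    2.02 ] turn z -0.46
```

View pics/w2.png

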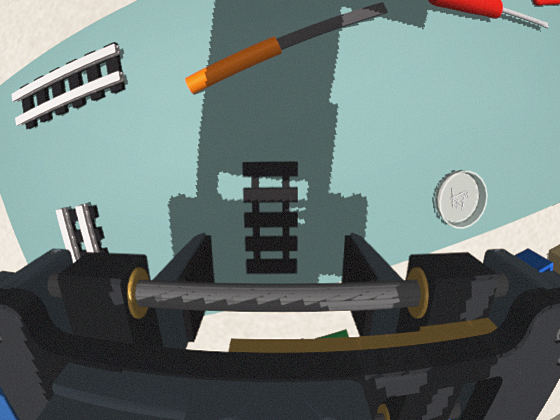

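View pics/t2.png

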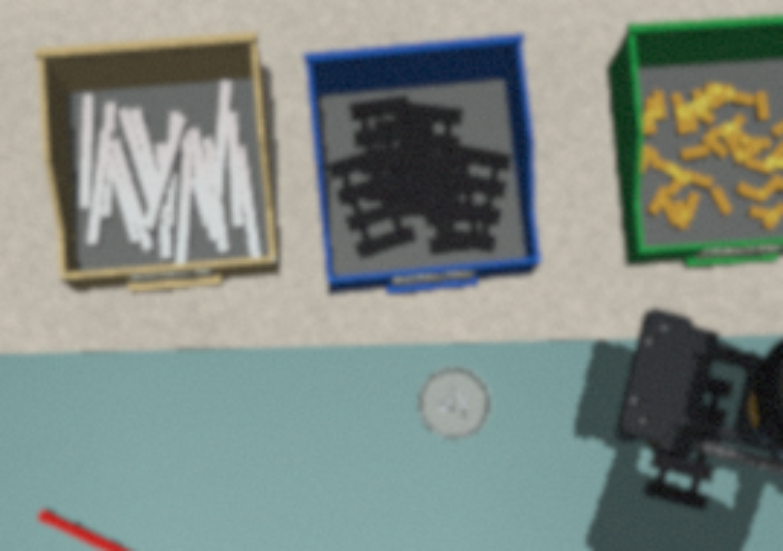

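The wrist view shows the strip at columns 245 to 298, rows 162 to 273, between the fingers and aligned with them. In the top view the rail has left the mat and is among the other rails in the cream bin. I'll go down onto the strip.

send_rows:
  moves:
    - [[-0.06,-0.1,0.4],[0,0,-0.5],75]
    - [[0,0,0.5],[0,0,0],75]
    - [[0,0,0.5],[0,0,0],75]
    - [[0,0,0.4],[0,0,0],75]
    - [[0,0,0.12],[0,0,0],75]

```text
time: 10.42
tcp_pos: [0.4339, -0.1754, 0.0082]
tool_rot: [-0.435, -3.111, -0.001]
contact_force: [0.8, -0.3, 0.1]
finger_gap: 0.823
grip_force: 0.0
```

send_rows:
  moves:
    - [[0,0,0.05],[0,0,0],75]
    - [[0,0,0.04],[0,0,0],75]
    - [[0,0,0],[0,0,0],60]
    - [[0,0,0],[0,0,0],40]
    - [[0,0,0],[0,0,0],40]
  squeeze: 15

```text
time: 11.05
tcp_pos: [0.4333, -0.1764, 0.0042]
tool_rot: [0.437, 3.111, -0.0]
contact_force: [0.3, 0.7, 0.0]
finger_gap: 0.526
grip_force: 0.1
```

send_rows:
  moves:
    - [[0,0,0],[0,0,0],35]
    - [[0,0,0],[0,0,0],35]
    - [[0,0,0],[0,0,0],35]

```text
time: 11.42
tcp_pos: [0.4333, -0.1763, 0.0041]
tool_rot: [0.437, 3.111, -0.0]
contact_force: [-0.6, 0.3, 2.2]
finger_gap: 0.5
grip_force: 15.0
```

```bash
python3 - <<'E'
from go import *
to(.637,.019,.14,163.5)
E
```

```text
t 11.425 pos [ 0.4333 -0.1763  0.0041] xang 164.02 tilt [ 3.e-04 -1.e-04 -1.e+00] gap 0.5000517033142978 grip 15.000322367995977 F [-0.6  0.3  2.2]
units [-2.842  4.877 -2.718] turn z 0.52
```

The strip is gripped at 45.6 mm, which matches its width. I'll lift it and carry it to the blue bin.

send_rows:
  moves:
    - [[0,0,-0.3],[0,0,0],35]
    - [[0,0,-0.6],[0,0,0],35]
    - [[0,0,-0.6],[0,0,0],35]
    - [[0,0,-0.6],[0,0,0],35]
    - [[0,0,-0.6],[0,0,0],35]
  squeeze: 20

```text
time: 12.05
tcp_pos: [0.4329, -0.176, 0.1396]
tool_rot: [-0.437, -3.111, -0.001]
contact_force: [-0.4, -0.5, -0.8]
finger_gap: 0.501
grip_force: 20.0
```

send_rows:
  moves:
    - [[-0.2,0.35,0],[0,0,0.5],35]
    - [[-0.3,0.5,0],[0,0,0],35]
    - [[-0.3,0.52,0],[0,0,0],35]
    - [[-0.3,0.52,0],[0,0,0],35]
    - [[-0.3,0.52,0],[0,0,0],35]

```text
time: 12.68
tcp_pos: [0.5347, -0.0796, 0.1385]
tool_rot: [-0.45, -3.108, -0.0]
contact_force: [-0.0, -0.4, -0.5]
finger_gap: 0.496
grip_force: 20.0
```

send_rows:
  moves:
    - [[-0.3,0.52,0],[0,0,0],35]
    - [[-0.3,0.52,0],[0,0,0],35]
    - [[-0.3,0.52,0],[0,0,0],35]
    - [[-0.3,0.5,0],[0,0,0],35]
    - [[-0.24,0.4,0],[0,0,0],35]

```text
time: 13.3
tcp_pos: [0.6388, 0.0181, 0.1382]
tool_rot: [-0.449, -3.108, -0.0]
contact_force: [1.4, 0.7, 0.6]
finger_gap: 0.496
grip_force: 20.0
```

send_rows:
  moves:
    - [[0,0,0],[0,0,0],35]
    - [[0,0,0],[0,0,0],35]

```text
time: 13.55
tcp_pos: [0.6374, 0.0167, 0.1384]
tool_rot: [-0.45, -3.108, 0.001]
contact_force: [0.7, 0.5, -0.4]
finger_gap: 0.495
grip_force: 20.0
```

```bash
python3 - <<'E'
from go import *
to(.637,.019,.023,163.5)
p,d=env.camera('scene');cv2.imwrite('pics/s3.png',cv2.resize(p[100:300,200:440,::-1],None,fx=3,fy=3))
E
```

```text
t 13.55 pos [0.6374 0.0167 0.1384] xang 163.52 tilt [-1.7e-03 -2.0e-04 -1.0e+00] gap 0.4952850326877706 grip 19.999898672103882 F [ 0.7  0.5 -0.4]
units [0.017 0.043 2.308] turn z 0.02
```

View pics/s3.png

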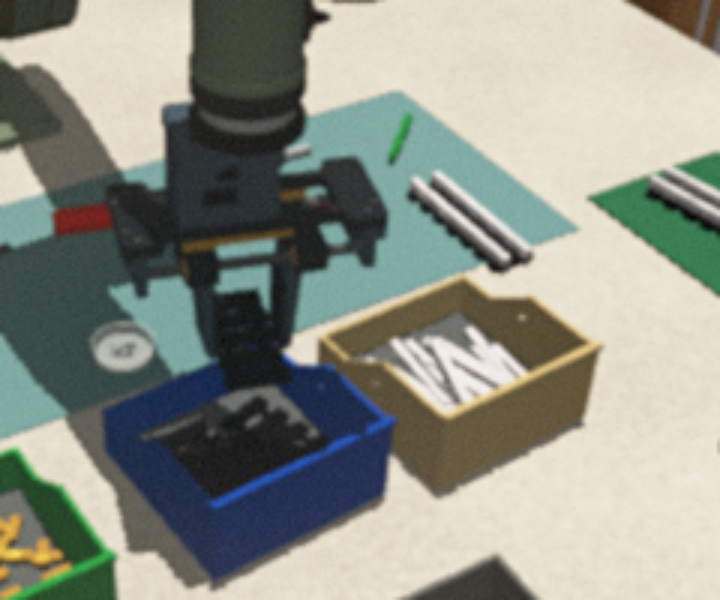

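The strip is held level over the blue bin, at about (245,340) in the crop, and the rail is lying in the cream bin. I'll lower the strip.

send_rows:
  moves:
    - [[0,0.04,0.5],[0,0,0],35]
    - [[0,0,0.5],[0,0,0],35]
    - [[0,0,0.5],[0,0,0],35]
    - [[0,0,0.4],[0,0,0],35]
    - [[0,0,0.25],[0,0,0],35]

```text
time: 14.22
tcp_pos: [0.6379, 0.0183, 0.0306]
tool_rot: [-0.451, -3.107, 0.0]
contact_force: [-0.2, -0.0, 0.5]
finger_gap: 0.493
grip_force: 20.0
```

send_rows:
  moves:
    - [[0,0,0.1],[0,0,0],35]
    - [[0,0,0.06],[0,0,0],35]
    - [[0,0,0.04],[0,0,0],35]
    - [[0,0,0],[0,0,0],35]

```text
time: 14.72
tcp_pos: [0.6391, 0.019, 0.0218]
tool_rot: [0.45, 3.109, 0.0]
contact_force: [0.4, 0.3, 0.2]
finger_gap: 0.502
grip_force: 20.0
```

send_rows:
  moves:
    - [[0,0,0.02],[0,0,0],35]
    - [[0,0,0],[0,0,0],50]
    - [[0,0,0],[0,0,0],60]
    - [[0,0,0],[0,0,0],65]
    - [[0,0,0],[0,0,0],65]

```text
time: 15.35
tcp_pos: [0.6389, 0.019, 0.0205]
tool_rot: [0.45, 3.109, 0.0]
contact_force: [-0.6, 0.2, 0.9]
finger_gap: 0.711
grip_force: 0.0
```

send_rows:
  moves:
    - [[0,0,-0.2],[0,0,0],65]
    - [[0,0,-0.5],[0,0,0],65]
    - [[0,0,-0.8],[0,0,0],65]
    - [[0,0,-0.8],[0,0,0],65]
    - [[0,0,-0.8],[0,0,0],65]

```text
time: 15.98
tcp_pos: [0.6388, 0.019, 0.1776]
tool_rot: [0.45, 3.108, 0.0]
contact_force: [0.3, -1.1, -0.3]
finger_gap: 0.712
grip_force: 0.0
```

send_rows:
  moves:
    - [[0.6,-0.6,0],[0,0,0],65]
    - [[0.6,-0.6,0],[0,0,0],65]
    - [[0.6,-0.6,0],[0,0,0],65]
    - [[0.6,-0.6,0],[0,0,0],65]
    - [[0.6,-0.6,0],[0,0,0],65]

```text
time: 16.6
tcp_pos: [0.4514, -0.0828, 0.1762]
tool_rot: [0.45, 3.108, -0.0]
contact_force: [0.6, -0.4, 0.1]
finger_gap: 0.714
grip_force: 0.0
```

send_rows:
  moves:
    - [[0.6,-0.6,0],[0,0,0],65]
    - [[0.6,-0.6,0],[0,0,0],65]
    - [[0,0,0],[0,0,0],65]
    - [[0,0,0],[0,0,0],65]

```text
time: 17.1
tcp_pos: [0.3789, -0.1229, 0.1762]
tool_rot: [0.451, 3.107, 0.0]
contact_force: [0.3, 0.3, -0.1]
finger_gap: 0.712
grip_force: 0.0
```

```bash
python3 - <<'E'
from go import *
to(.637,.019,.023,163.5)
p,d=env.camera('top');cv2.imwrite('pics/t3.png',cv2.resize(p[80:270,150:420,::-1],None,fx=2.9,fy=2.9))
from h import cloud
i=env.camera_info('top');P=cloud(d,i['camera_matrix'],cv2.Rodrigues(i['rvec'])[0],i['tvec'])
o=cloud(*[np.load('top.npz')['d']],i['camera_matrix'],cv2.Rodrigues(i['rvec'])[0],i['tvec'])
for n,x,y in(('rail',.643,.213),('strip',.637,.019)):
    m=(abs(P[...,0]-x)<.065)&(abs(P[...,1]-y)<.065);q=P[m&(P[...,2]>.021)];print(n,len(q),q.mean(0),q.min(0),q.max(0))
E
```

```text
t 17.1 pos [ 0.3789 -0.1229  0.1762] xang 163.5 tilt [ 2.3e-03 -3.0e-04 -1.0e+00] gap 0.7115980165652301 grip 0.0 F [ 0.3  0.3 -0.1]
units [-4.137  4.186  3.075] turn z -0.0
rail 163 [0.64138174 0.21326346 0.0257465 ] [0.59922138 0.19840474 0.02129637] [0.68474387 0.23004757 0.0309311 ]
strip 621 [0.63743469 0.01931567 0.02385641] [ 0.58328988 -0.01610483  0.02101925] [0.69089765 0.05308875 0.02841684]
```

View pics/t3.png

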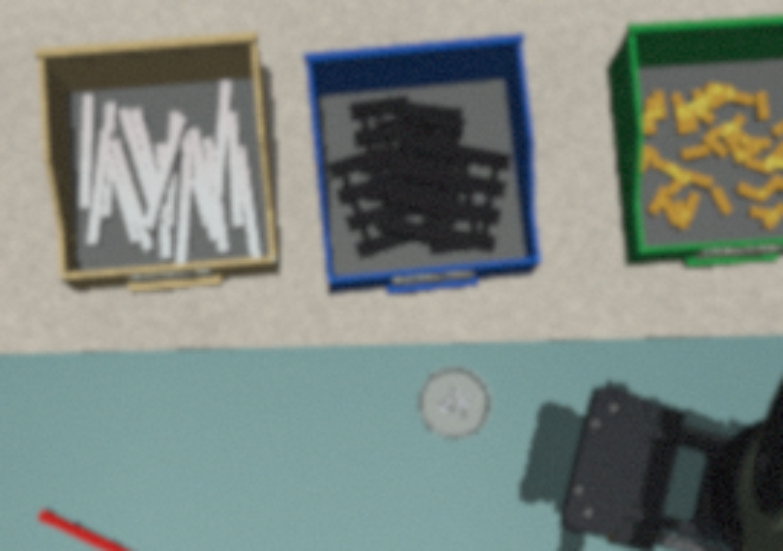

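The view shows the strip centred among the stock in the blue bin, around (415,180), and the rail in the cream bin. Depth puts both parts flat at the bin centres, with the rail's top at about 26 mm and the strip's at about 24 mm. The arm is clear, so I'll hand the job in.

```bash
python3 -c "
from rig import env
print(env.close_job())"
```

```text
the job is handed in; nothing more can be done
None
```

The sleeper strip is lying flat in the blue bin and the rail is lying flat in the cream bin; I handed the job in at about 17 s of the 54 s allowed, and no verdict came back.

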